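# Load a plaster mould into the mould dryer

### The job

Take the T-headed push stick and with it slide the damp plaster mould with the blue bands from the feed ledge through the dryer's sprung orange flap, all the way in until it sits firmly against the fence inside. The plaster is soft and chips, so push gently and do not touch it with the gripper. Then draw the stick right out so that the flap swings shut behind the mould, lay the stick flat on its black mat again, and leave the other things on the table where they are.

Things in the scene. Friction and masses are not known exactly. Their poses are not given: they have to be found in the camera images.
- dryer: Bench mould dryer, fixed. Origin on the table under the middle of its mouth, in the plane of the flap's hinge; +x points into the lane (the way to push), z up. An aluminium sheet, top at z = 10 mm, 180 mm wide, is feed ledge and lane floor in one, from x = -210 mm to the heater. Steel guides 28 mm high on the ledge funnel from 134 mm apart at x = -150 mm to 91 mm at the mouth.
- mouth (a point): Middle of the mouth at floor level (dryer x = 0, z = 10 mm). Behind it the lane is straight and level, 93 mm wide between clear walls, under a clear roof with its underside 105 mm above the table. The blue mouth frame is 160 mm wide, its top 128 mm above the table.
- heater: White fan heater, 170 x 220 x 195 mm, one with the dryer (origin on the table at dryer x = 290 mm, same axes); it carries the fence that ends the lane: a black plate hung from a thumbscrew in the roof slot, its face anywhere from dryer x = 193 to 235 mm, where the last user clamped it (not measured). Rubber behind the face gives 0.4 mm per newton, 3 mm in all, then it is rigid.
- flap (a joint): Angle of the orange flap in the mouth, rad: 0 shut (hanging down), growing inward to 1.5; it cannot swing outward. A spring shuts it (0.08 N m when shut, 0.21 N m at 1.05 rad, where it rides on the mould's top). 87 mm wide, hinge 99 mm above the table, lower edge 85 mm below the hinge: it falls shut once the mould's rear is 75 mm or more inside and nothing else is under it.
- mould: Two-part plaster slip mould with two blue bands and a round pouring hole on top: 110 mm long (x), 84 mm wide (y), 46 mm high, about 0.42 kg (0.34 to 0.53). Origin at the centre of its underside. It stands on the feed ledge, its x axis roughly along the dryer's x, a little askew.
- push_stick: Wooden push stick lying on its mat, 0.17 kg. Origin at its underside under the upright handle; +x points along it to the T head, whose flat rubber face is at x = 215 mm, 60 mm wide, z = 0 to 35 mm. The stick is 22 mm wide, 36 mm high and ends at x = -90 mm. The dark handle is 34 mm along x, 24 mm along y (take it across y), z = 36 to 92 mm.
- stick_head (a point): Middle of the flat rubber face of the push stick's T head.
- stick_grip (a point): Point in the middle of the push stick's handle to take it by, 68 mm above its underside.
- stick_middle (a point): Middle of the push stick's length, on its underside.
- mat: Black rubber mat of the push stick, fixed, 380 (x) x 140 (y) mm, 3 mm thick. Origin on the table at its centre.
- spare_mould: Bystander: a like plaster mould with green bands, 110 x 84 x 46 mm, origin at the centre of its underside. Leave it.
- water_bottle: Bystander: clear water bottle with blue cap, 64 mm across, 205 mm high, origin under its centre.
- slip_bowl: Bystander: white bowl of brown slip, 120 mm across, 55 mm high, origin under its centre.
- sponge: Bystander: pale yellow sponge, 110 x 75 x 50 mm, origin under its centre.
- brush_jar: Bystander: blue jar with three brushes, 76 mm across, 200 mm high, origin under its centre.
Not all that is in view belongs to the job. Leave any purple look-alike of the mould alone.

How it is judged (in metres and radians):
On the way:
1. the mould, pushed past the flap, is pressed against the fence (contact force between mould and heater above 2.5 N and x of mould in the frame of dryer above 0.13 m), for 0.2 s.
At the end, for the whole second after the job is handed in: The mould stands flat in the lane past the flap, at rest and still touching the fence; the flap is shut (under 0.06 rad); the push stick lies flat and still on its mat, its middle within 70 mm of the mat's centre (contact force between mould and heater above 0.03 N and x of mould in the frame of dryer above 0.13 m and angle between each of mould, push_stick's own z axis and vertical below 0.06 rad and linear speed of each of mould, push_stick below 0.01 m/s and value of joint flap below 0.06 rad and horizontal distance between stick_middle and mat below 0.07 m and height (world z) of push_stick below 0.008 m).
It fails at once if the mould is pushed with more than 20 N by the stick, or pressed with more than 16 N against the fence (contact force between push_stick and mould above 20 N or contact force between mould and heater above 16 N).
It fails at once if the gripper touches the mould (contact force between any of the fingers, the arm and mould above 0.5 N).
It fails at once if a bystander is moved by more than 20 mm (distance of any of spare_mould, water_bottle, slip_bowl, sponge, brush_jar from where it was at the start of the episode above 0.02 m).
It also fails if it takes over 72 s, if anything falls off the work surface, if the arm or the gripper's body presses on something with over 40 N, if the wrist force passes 120 N, or if a joint passes its speed limit or range.

### The arm

A 6-joint arm with a two-finger parallel gripper is mounted at the origin on the work surface. World frame = base frame: x ahead of the robot, y to its left, z up, the work surface at z = 0. Lengths are in mm, angles in rad, forces in N, time in s.
With the tool pointing down it reaches from about 300 to 950 mm from the base axis. Payload 3.1 kg.
Tool frame: the origin (TCP) lies midway between the tips of the shut fingers; the grasp point (between the pads) lies 19 mm behind it (arm.pinch_z is the distance from the TCP to the grasp point, in mm); z points along the fingers, y is the line along which they close (so a half turn about z gives the same grasp; the last joint's range is limited). The gripper opens to 85 mm and grips with 20 to 120 N. Pads are 22 mm wide; open, the fingers measure 114 mm over their backs; the gripper's body (76 mm by 85 mm) begins 54 mm behind the grasp point. The pads swing forward as they close: fully open they stand 13 mm farther back than shut.
Start: joints at [1.171, 0.308, 1.634, -0, 1.2, -0.07], TCP at [202.434, 591.314, 231.272] pointing down, gripper open.
Joint ranges: [-3.06, 3.06], [-0.79, 1.96], [0.05, 2.63], [-1.19, 4.34], [0.05, 2.64], [-2.94, 2.94]. Speed limits (rad/s): [2.79, 2.79, 3.14, 3.14, 3.14, 3.14].

### API

Orientations are given as a unit quaternion [w, x, y, z].
In Python, from plant import telemetry, eyes, workorder, nets, arm gives the robot as it stands.
- The arm moves only by the tool drive_tool, never from a script. Its argument "rows" is text: rows parted by semicolons, each of 7 numbers parted by spaces: the shift along the tool's x, y, z in units of 60 mm (1.0 is 60 mm), then the turn, a rotation vector about the tool's x, y, z in rad, then the opening, from 0 (shut) to 1 (fully open). A call has 1 to 20 rows; each row is the pose to reach, as a shift and turn from the pose commanded when the call began, along the tool's axes at that moment; what a row does not reach only later rows make up. A row lasts 1/8 s, in which the tool goes at most 62.5 mm and 10.7 degrees, less where a joint would pass 70% of its speed; a pose out of reach is approached as far as the arm can. A call with a gripper value outside its range is refused whole. The fingers move at their own pace and stop on an object; "newtons" is the grip in N (left out, the last holds). Time passes only in rows, so rows that repeat a pose let the fingers close. It gives the time, the measured TCP pose, the force, the opening and the grip force at its end, in the units of the state.
- telemetry.observe(): the state, without advancing time (a new reading comes with each control period).
- eyes.read_camera(name): name is "side" or "top" or "wrist"; returns a dict with "color" (384x512x3 uint8, red, green, blue), "fx", "fy", "cx", "cy" (pixels), "world_to_cam" (4x4, takes a point from world to camera coordinates); the wrist camera has in their place "T_tool_cam" (4x4, takes a point from camera to tool coordinates, whose origin is the TCP and whose axes are the flange's). Camera axes: x right, y up, looking along -z (the intrinsics and any distortion apply to the point x, -y, -z); pixel columns grow to the right and rows downward; lengths in mm; the calibration is good to about 2 mm. The wrist camera is an equidistant fisheye: a pixel r from the principal point sees the ray r / f radians off the axis. A picture is of the moment at which its call begins: read the wrist's pose just before it. There is no depth.
- workorder.close_job(): hands the job in; it is judged then, once.
Trained networks look in a picture, given as the dict that the camera call returned (one of the last four; its "shot" number tells which), for a name from the list of things; names that differ only in an ending like _2 or _b are one class to them, and where a whole thing is asked for, a point or a joint stands for the part that bears it (a point fixed in the world has none). Each returns a list of dicts, best first, with "p" (0 to 1); they miss things now and then, are a little off and sometimes report something else, mostly with a low value. They report only what shows in the picture. A call takes as long as a camera call. They do not tell look-alikes from the thing itself.
- nets.find_in(picture, target): "extent" ([left, top, right, bottom] in pixels, round what is visible of it).
- nets.trace(picture, target): "mask" (384x512 bool, what is visible of it) and "extent" ([left, top, right, bottom] in pixels, round what is visible of it).
- nets.pinpoint(picture, target): "uv" ([column, row] in pixels: a listed point, or the origin of a listed thing).
The state is a dict: "time": time; "joint_positions": joint angles; "qd": joint speeds; "joint_torque": joint torques, N m; "position": TCP position; "orientation": TCP orientation; "contact_force": force on the tool from outside, world axes, zero at the start; "torque": the same for the moment, N m; "finger_gap": finger opening in mm; "grip_force": force on a finger pad.
Only numpy, scipy, OpenCV 4.12 (cv2) and the standard library are available. Lean on these libraries where they do the work, as an engineer would, in place of code of your own. Each camera call takes 0.05 s, during which the arm holds its last target. There are 200 camera calls.

## Working session

There is one attempt and no reset: what is moved stays moved. The work goes in short steps, Python scripts to look and compute and a tool call to move; the robot and the scene stay as the last step left them, time stands still between calls to the robot, and variables do not carry over. Pictures are saved under pics/ and viewed, at most 10 in all, crops included, and the job is handed in when it is done.

Besides the shell and the picture viewer there is one more tool, called after "Call:" as name(argument=value, ...), one argument or row to a line, values as JSON. drive_tool: Moves the arm, as the interface text tells. Its arguments: {"type":"object","properties":{"rows":{"type":"string"},"newtons":{"type":"number"}},"required":["rows"]}

```bash
mkdir -p pics; cat > h.py <<'E'
import numpy as np, cv2
from scipy.spatial.transform import Rotation as R
from plant import telemetry, eyes, workorder, nets, arm
def ray(p,uv):
    M=np.array(p["world_to_cam"]); d=np.array([(uv[0]-p["cx"])/p["fx"],-(uv[1]-p["cy"])/p["fy"],-1.])
    return -M[:3,:3].T@M[:3,3], M[:3,:3].T@d
def onz(p,uv,z):
    o,d=ray(p,uv); return o+d*(z-o[2])/d[2]
def proj(p,X):
    M=np.array(p["world_to_cam"]); c=M[:3,:3]@np.array(X,float)+M[:3,3]
    return np.array([p["cx"]+p["fx"]*c[0]/-c[2], p["cy"]+p["fy"]*(-c[1])/-c[2]])
def save(p,n,s=1):
    im=cv2.cvtColor(p["color"],cv2.COLOR_RGB2BGR); cv2.imwrite("pics/"+n,cv2.resize(im,None,fx=s,fy=s))
E
python3 - <<'E'
from h import *
np.set_printoptions(precision=1,suppress=True)
P={n:eyes.read_camera(n) for n in("top","side")}
im=np.vstack([P["top"]["color"],P["side"]["color"]]);cv2.imwrite("pics/a.png",cv2.resize(im[:,:,::-1],None,fx=.78,fy=.78))
print([k for k in P["top"]])
for n,p in P.items():
    print(n,ray(p,(256,192)))
    for t,z in(("dryer",0),("mouth",10),("heater",0),("mould",10),("push_stick",3),("stick_head",20),("stick_grip",71),("stick_middle",3),("mat",0),("spare_mould",0),("water_bottle",0),("slip_bowl",0),("sponge",0),("brush_jar",0)):
        r=nets.pinpoint(p,t)
        print(t,[(round(q["p"],2),np.array(q["uv"]),onz(p,q["uv"],z)[:2]) for q in r[:2]])
print(telemetry.observe())
E
```

```text
['color', 'fx', 'fy', 'cx', 'cy', 'world_to_cam', 'shot']
top (array([ 438.2,  -40.2, 1120.6]), array([ 0.1,  0. , -1. ]))
dryer [(0.68, array([206.5, 207.1]), array([508.5, 138.5]))]
mouth [(0.73, array([205.8, 203.5]), array([519.1, 139.4]))]
heater [(0.94, array([119.1, 195. ]), array([542.6, 415.5]))]
mould [(0.81, array([191.2, 276.8]), array([293.4, 177.4])), (0.67, array([131.3, 259.4]), array([343.2, 363.4]))]
push_stick [(0.56, array([359. , 231.5]), array([ 439.3, -339.7]))]
stick_head [(0.95, array([366.9, 162.9]), array([ 653.2, -362.1]))]
stick_grip [(0.74, array([362.4, 228.4]), array([ 448.4, -331.6])), (0.22, array([173.6, 134.9]), array([719.8, 232.5]))]
stick_middle [(0.68, array([359.8, 210.9]), array([ 503.6, -342.9]))]
mat [(0.77, array([356.4, 204.8]), array([ 522.8, -333.2])), (0.57, array([417.9, 196.3]), array([ 552.7, -527.5]))]
spare_mould [(0.82, array([284.2, 136.3]), array([ 739.6, -103.8]))]
water_bottle [(0.8, array([200.5, 137.9]), array([730.3, 164.4]))]
slip_bowl [(0.93, array([418.2, 193.9]), array([ 560.3, -528.6]))]
sponge [(0.76, array([238.9, 1
[... 1162 characters left out ...]
l [(0.57, array([305.9, 338.7]), array([ 536.8, -532.9])), (0.4, array([286.6, 148.7]), array([719. , 242.4]))]
sponge [(0.74, array([310.8, 184.4]), array([750.4,  33.5])), (0.34, array([255.6, 287.8]), array([ 435.8, -332.5]))]
brush_jar [(0.94, array([290.2, 146.6]), array([736.8, 250.1]))]
{'time': 1.5, 'joint_positions': array([ 1.2,  0.3,  1.6, -0. ,  1.2, -0.1]), 'qd': array([-0.,  0., -0.,  0., -0., -0.]), 'joint_torque': array([  0. , -41.5, -27.7,  -0. ,   0. ,   0. ]), 'position': array([202.4, 591.3, 231.3]), 'orientation': array([0. , 0.2, 1. , 0. ]), 'contact_force': array([-0.4, -0.1, -0.4]), 'torque': array([-0.,  0., -0.]), 'grip_force': 0.0, 'finger_gap': 85.54667701782226}
```

View pics/a.png

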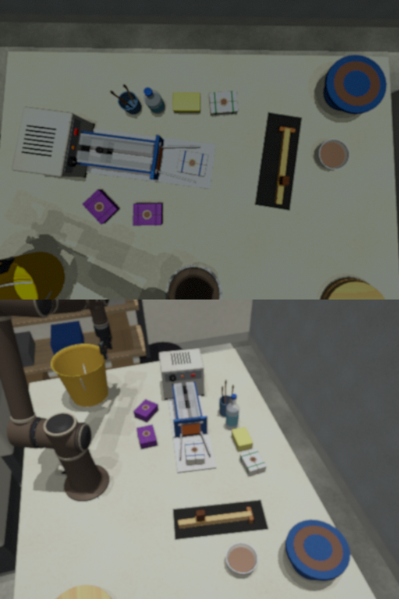

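Top view: the blue-banded mould is at about (247,209), the dryer runs left to the heater, and the stick is on its mat at (360,215) with its head toward the top of the image. The purple look-alikes are left of the robot. Next I'll zoom in on the dryer.

```bash
python3 - <<'E'
from h import *
p=eyes.read_camera("top");s=eyes.read_camera("side")
np.savez("cams.npz",t=p["color"],s=s["color"])
import pickle;pickle.dump((p,s),open("ps.pkl","wb"))
a=cv2.resize(p["color"][120:250,10:290],None,fx=2.85,fy=2.85,interpolation=cv2.INTER_CUBIC)
cv2.imwrite("pics/b.png",a[:,:,::-1])
b=cv2.resize(s["color"][60:230,190:330],None,fx=3.5,fy=3.5,interpolation=cv2.INTER_CUBIC)
cv2.imwrite("pics/c.png",b[:,:,::-1])
print(p["fx"],proj(p,[525,140,10]))
for t in("heater","mould","push_stick","mat"):
  for q in nets.trace(p,t)[:3]:
    m=np.array(q["mask"],np.uint8);print(t,round(q["p"],2),q["extent"],cv2.minAreaRect(cv2.findNonZero(m)))
E
```

```text
356.7301954934471 [205.67396391 201.60258543]
heater 0.57 [16.7, 136.3, 143.5, 230.1] ((82.29479217529297, 185.0838165283203), (123.31837463378906, 84.01160430908203), 8.746162414550781)
heater 0.5 [350.0, 160.9, 376.2, 262.1] ((363.36724853515625, 210.78297424316406), (20.25649070739746, 99.35548400878906), 3.327404022216797)
heater 0.46 [408.3, 175.6, 449.2, 214.6] ((427.5, 197.0), (38.0, 39.0), 90.0)
mould 0.68 [225.2, 191.4, 265.1, 225.1] ((245.77027893066406, 208.37838745117188), (37.154170989990234, 27.783428192138672), 9.462322235107422)
mould 0.56 [105.3, 240.8, 152.7, 287.7] ((128.5, 263.5), (38.18376159667969, 32.52690887451172), 45.0)
push_stick 0.6 [352.2, 160.3, 379.9, 258.9] ((364.336181640625, 211.2844696044922), (20.200376510620117, 98.35938262939453), 3.3664605617523193)
mat 0.62 [324.4, 143.8, 387.6, 267.0] ((356.1194152832031, 206.10879516601562), (45.40843963623047, 120.59191131591797), 7.633331298828125)
```

View pics/b.png

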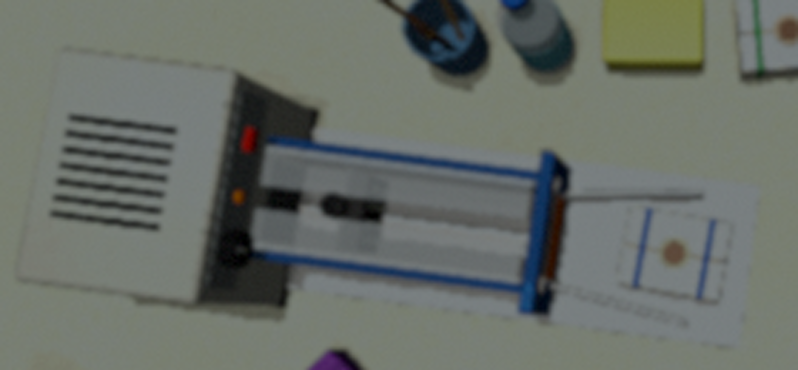

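View pics/c.png

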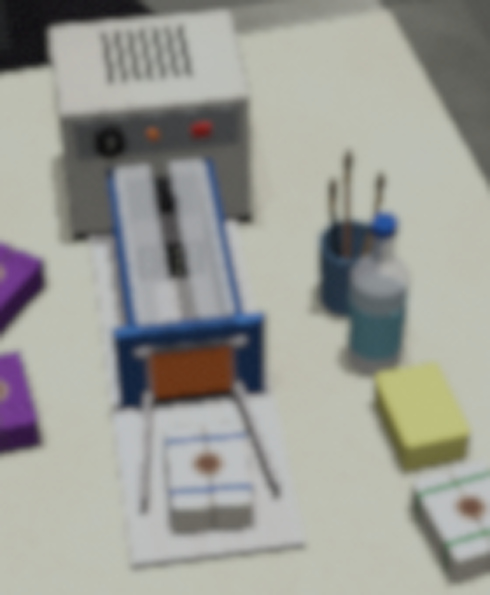

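The zooms show these points. In the top crop the ledge's outer corners are (757,186) and (738,346), the heater's top corners (238,72) and (197,302), and the mould's top corners (629,205), (733,220), (717,300) and (617,283). In the side crop the ledge corners are (304,546) and (134,566). I'll fit the poses to these.

```bash
cat > fit.py <<'E'
from h import *; import pickle
from scipy.optimize import least_squares
p,s=pickle.load(open("ps.pkl","rb"))
T=lambda u,v:(p,np.array([u/2.85+10,v/2.85+120])); S=lambda u,v:(s,np.array([u/3.5+190,v/3.5+60]))
def w(q,X): c,d=np.cos(q[2]),np.sin(q[2]); return [q[0]+c*X[0]-d*X[1],q[1]+d*X[0]+c*X[1],X[2]]
def fit(O,q0):
    f=lambda q:np.concatenate([proj(o[0],w(q,X))-o[1] for o,X in O])
    r=least_squares(f,q0,x_scale=[10,10,.1],loss="soft_l1"); return r.x,r.fun.reshape(-1,2)
D=[(T(757,186),(-210,-90,10)),(T(738,346),(-210,90,10)),(T(238,72),(205,-110,195)),(T(197,302),(205,110,195)),(T(62,47),(375,-110,195)),(T(18,278),(375,110,195)),
(T(547,152),(0,-80,128)),(T(527,312),(0,80,128)),(S(304,546),(-210,-90,10)),(S(134,566),(-210,90,10)),(S(263,316),(0,-80,128)),(S(117,333),(0,80,128))]
M=[(T(629,205),(55,-42,56)),(T(733,220),(-55,-42,56)),(T(717,300),(-55,42,56)),(T(617,283),(55,42,56)),(S(170,510),(-55,42,56)),(S(250,510),(-55,-42,56))]
np.set_printoptions(precision=2,suppress=True)
q,r=fit(D,[525,142,1.45]);print("dryer",q,r.tolist() and np.abs(r).max(1))
m,r=fit(M,[525,0,1.45]);print("mould",m,np.abs(r).max(1))
def ind(X): return np.array([[np.cos(q[2]),np.sin(q[2])],[-np.sin(q[2]),np.cos(q[2])]])@(np.array(X[:2])-q[:2])
print("mould in dryer",ind(m),m[2]-q[2])
for u in((280,198),(340,205),(385,210)):print("black",u,ind(onz(*T(*u),108)))
E
python3 fit.py
```

```text
dryer [520.38 144.86   1.44] [ 0.86  2.48 29.16 28.08 27.77 26.38  1.53  2.47  1.85  1.94  0.56  1.05]
mould [502.44   9.75   1.41] [0.28 0.69 0.71 0.57 0.32 1.81]
mould in dryer [-136.3     0.17] -0.025842298366553162
black (280, 198) [259.98   6.44]
black (340, 205) [199.2    4.65]
black (385, 210) [153.71   3.05]
```

```bash
cat >> h.py <<'E'
def go(pos,yaw=None):
    "shift/turn from the present pose; yaw = world heading of tool y axis (mod pi)"
    o=telemetry.observe(); q=o["orientation"]; r=R.from_quat(q,scalar_first=True); m=r.as_matrix()
    d=m.T@(np.array(pos)-o["position"])/60
    v=np.zeros(3)
    if yaw is not None:
        y=np.arctan2(m[1,1],m[0,1]); t=(yaw-y+np.pi/2)%np.pi-np.pi/2
        ys=y+t; Y=np.array([np.cos(ys),np.sin(ys),0]); Z=np.array([0,0,-1.]); tgt=np.column_stack([np.cross(Y,Z),Y,Z])
        v=R.from_matrix(m.T@tgt).as_rotvec()
    print("t",round(o["time"],2),"pos",o["position"].round(1),"row",d.round(3),v.round(3),"alt turn z",round(v[2]-np.sign(v[2])*np.pi,3),"j6",o["joint_positions"][5].round(3),"F",o["contact_force"].round(2),"gap",round(o["finger_gap"],1))
E
cat >> fit.py <<'E'
q,r=fit(D[:2]+D[6:],[525,142,1.45]);print("dryer no heater",q,np.abs(r).max(1)); print("heater top",[ind(onz(*T(*u),195)) for u in((238,72),(197,302),(62,47),(18,278))])
o=telemetry.observe();print(R.from_quat(o["orientation"],scalar_first=True).as_matrix())
go([455,-334,230],-0.148+np.pi/2)
E
python3 fit.py
```

```text
dryer [520.38 144.86   1.44] [ 0.86  2.48 29.16 28.08 27.77 26.38  1.53  2.47  1.85  1.94  0.56  1.05]
mould [502.44   9.75   1.41] [0.28 0.69 0.71 0.57 0.32 1.81]
mould in dryer [-136.3     0.17] -0.025842298366553162
black (280, 198) [259.98   6.44]
black (340, 205) [199.2    4.65]
black (385, 210) [153.71   3.05]
dryer no heater [517.09 140.17   1.46] [1.12 0.23 0.9  0.26 1.17 1.01 0.46 1.62]
heater top [array([ 284.34, -107.41]), array([285.11, 106.94]), array([ 450.64, -110.17]), array([450.43, 105.98])]
[[-0.95  0.32 -0.  ]
 [ 0.32  0.95 -0.  ]
 [-0.   -0.   -1.  ]]
t 1.8 pos [202.4 591.3 231.3] row [ -8.98 -13.23   0.02] [-0.    0.   -0.18] alt turn z 2.96 j6 -0.07 F [-1.15 -0.45  0.2 ] gap 85.1
```

Call:
drive_tool(
  rows="-9 -13.2 0 0 0 2.96 1;-9 -13.2 0 0 0 2.96 1;-9 -13.2 0 0 0 2.96 1;-9 -13.2 0 0 0 2.96 1;-9 -13.2 0 0 0 2.96 1;-9 -13.2 0 0 0 2.96 1;-9 -13.2 0 0 0 2.96 1;-9 -13.2 0 0 0 2.96 1;-9 -13.2 0 0 0 2.96 1;-9 -13.2 0 0 0 2.96 1;-9 -13.2 0 0 0 2.96 1;-9 -13.2 0 0 0 2.96 1;-9 -13.2 0 0 0 2.96 1;-9 -13.2 0 0 0 2.96 1;-9 -13.2 0 0 0 2.96 1;-9 -13.2 0 0 0 2.96 1;-9 -13.2 0 0 0 2.96 1;-9 -13.2 0 0 0 2.96 1;-9 -13.2 0 0 0 2.96 1;-9 -13.2 0 0 0 2.96 1",
)

```text
time: 4.3
position: [456.8, -331.8, 231.5]
orientation: [0.0, 0.997, -0.073, 0.0]
contact_force: [0.3, 0.7, -0.2]
finger_gap: 85.5
grip_force: 0.0
```

```bash
cat >> h.py <<'E'
def wray(p,o,uv):
    m=R.from_quat(o["orientation"],scalar_first=True).as_matrix(); T=np.array(p["T_tool_cam"])
    a=np.array([uv[0]-p["cx"],uv[1]-p["cy"]]); r=np.hypot(*a); th=r/p["fx"]; u=a/r if r else a
    d=np.array([np.sin(th)*u[0],-np.sin(th)*u[1],-np.cos(th)])
    return o["position"]+m@T[:3,3], m@T[:3,:3]@d
def wz(p,o,uv,z):
    c,d=wray(p,o,uv); return c+d*(z-c[2])/d[2]
E
python3 - <<'E'
from h import *
np.set_printoptions(precision=1,suppress=True)
o=telemetry.observe();p=eyes.read_camera("wrist");save(p,"d.png",1.5)
for t,z in(("push_stick",3),("stick_head",20),("stick_grip",71),("stick_middle",3),("mat",0)):
    for r in nets.pinpoint(p,t)[:2]: print(t,round(r["p"],2),np.array(r["uv"]),wz(p,o,r["uv"],z)[:2])
for r in nets.trace(p,"push_stick")[:2]: print(r["p"],r["extent"],cv2.minAreaRect(cv2.findNonZero(np.array(r["mask"],np.uint8))))
E
```

```text
push_stick 0.83 [258.2 168.3] [ 442.7 -330.7]
stick_grip 0.93 [265.2 186.7] [ 438.8 -337.6]
stick_middle 0.79 [262.3 116.5] [ 508.  -345.5]
mat 0.56 [251.9 108.4] [ 519.8 -334.1]
0.71 [229.1, 0.0, 284.9, 241.9] ((258.0, 122.0), (244.0, 54.0), 90.0)
```

View pics/d.png

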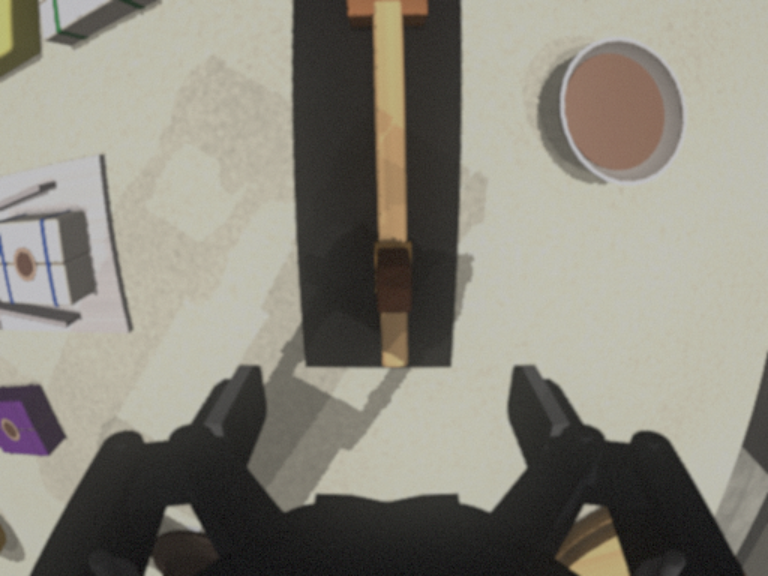

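The stick's handle is under the gripper at about (262,186) in raw pixels, aligned with the tool. I'll go down around it.

```bash
python3 - <<'E'
from h import *
go([443,-335,52],-0.148+np.pi/2)
E
```

```text
t 4.65 pos [ 456.9 -332.8  231.3] row [-0.223  0.071  2.989] [ 0. -0.  0.] alt turn z -3.141 j6 1.012 F [ 0.13 -0.07  0.02] gap 85.2
```

Call:
drive_tool(
  rows="-0.22 0.07 1 0 0 0 1;-0.22 0.07 2 0 0 0 1;-0.22 0.07 2.6 0 0 0 1;-0.22 0.07 3 0 0 0 1;-0.22 0.07 3 0 0 0 1;-0.22 0.07 3 0 0 0 0;-0.22 0.07 3 0 0 0 0;-0.22 0.07 3 0 0 0 0;-0.22 0.07 3 0 0 0 0;-0.22 0.07 3 0 0 0 0;-0.22 0.07 3 0 0 0 0;-0.22 0.07 3 0 0 0 0",
  newtons=70,
)

```text
time: 6.15
position: [443.9, -335.6, 52.5]
orientation: [0.001, 0.997, -0.074, 0.001]
contact_force: [-0.4, 0.5, 5.8]
finger_gap: 23.7
grip_force: 69.9
```

Call:
drive_tool(
  rows="0 0 -0.7 0 0 0 0;0 0 -1.6 0 0 0 0;0.31 -0.85 -1.8 0 0 -1.608 0;0.31 -0.85 -1.8 0 0 -1.608 0;0.31 -0.85 -1.8 0 0 -1.608 0;0.31 -0.85 -1.8 0 0 -1.608 0;0.31 -0.85 -1.8 0 0 -1.608 0;0.31 -0.85 -1.8 0 0 -1.608 0;0.31 -0.85 -1.8 0 0 -1.608 0;0.31 -0.85 -1.8 0 0 -1.608 0;0.31 -0.85 -1.8 0 0 -1.608 0;0.31 -0.85 -1.8 0 0 -1.608 0;0.31 -0.85 -1.8 0 0 -1.608 0;0.31 -0.85 -1.8 0 0 -1.608 0",
)

```text
time: 7.9
position: [469.0, -287.4, 159.1]
orientation: [-0.0, 0.746, 0.666, -0.0]
contact_force: [0.2, -0.7, -0.4]
finger_gap: 23.0
grip_force: 69.2
```

```bash
cat > look.py <<'E'
from h import *; import sys
np.set_printoptions(precision=1,suppress=True)
Z=float(sys.argv[1])
o=telemetry.observe()
print(o["time"],o["position"],o["joint_positions"],o["contact_force"],o["torque"].round(3),o["finger_gap"])
p=eyes.read_camera("wrist");save(p,sys.argv[2],1.5)
for t,z in(("stick_head",Z+17),("stick_middle",Z)):
    for r in nets.pinpoint(p,t)[:1]: print("w",t,round(r["p"],2),np.array(r["uv"]),wz(p,o,r["uv"],z)[:2])
p=eyes.read_camera("top")
for t,z in(("stick_head",Z+17),("stick_middle",Z),("push_stick",Z)):
    for r in nets.pinpoint(p,t)[:1]: print("t",t,round(r["p"],2),np.array(r["uv"]),onz(p,r["uv"],z)[:2])
E
python3 look.py 111 e.png
```

```text
7.9 [ 469.  -287.4  159.1] [-0.6  0.2  1.9 -0.   1.  -0.5] [ 0.2 -0.7 -0.4] [-0.1 -0.   0. ] 23.026586657486586
w stick_head 0.34 [310.9 207. ] [ 504.6 -280.6]
t stick_head 0.7 [278.2 211.1] [492.3 -81.9]
t stick_middle 0.84 [328.7 222.1] [ 464.3 -225.5]
t push_stick 0.63 [353.  220.9] [ 468.7 -294.1]
```

View pics/e.png

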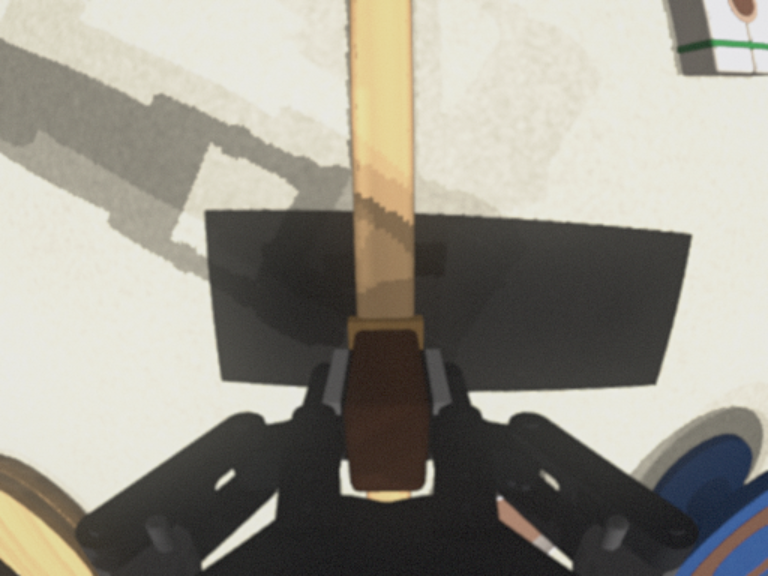

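Call:
drive_tool(
  rows="0 0 0.5 0 0 0 0;0 0 1.1 0 0 0 0;0 0 1.4 0 0 0 0;0 0 1.6 0 0 0 0;0 0 1.6 0 0 0 0;0.08 0 1.6 0 0 0 0;0.16 0 1.6 0 0 0 0;0.24 0 1.6 0 0 0 0;0.24 0 1.6 0 0 0 0",
)

```text
time: 9.38
position: [470.9, -272.6, 63.6]
orientation: [0.0, 0.745, 0.667, 0.0]
contact_force: [0.7, -0.2, -1.9]
finger_gap: 23.1
grip_force: 69.2
```

```bash
python3 - <<'E'
from h import *
o=telemetry.observe();print(o["time"],o["position"],o["contact_force"],o["torque"])
p=eyes.read_camera("top");s=eyes.read_camera("side")
a=cv2.resize(p["color"][170:250,180:400],None,fx=3.6,fy=3.6,interpolation=cv2.INTER_CUBIC)
b=cv2.resize(s["color"][160:300,200:340],None,fx=2.2,fy=2.2,interpolation=cv2.INTER_CUBIC)
c=np.zeros((a.shape[0]+b.shape[0],a.shape[1],3),np.uint8);c[:a.shape[0]]=a;c[a.shape[0]:,:b.shape[1]]=b
cv2.imwrite("pics/f.png",np.clip(c[:,:,::-1]*1.4,0,255))
E
```

```text
9.375 [ 470.85970794 -272.62967279   63.60398607] [ 0.72038585 -0.20516443 -1.8773559 ] [-0.01656483  0.03775488  0.01365859][ WARN:0@3.377] global loadsave.cpp:1063 imwrite_ Unsupported depth image for selected encoder is fallbacked to CV_8U.
```

View pics/f.png

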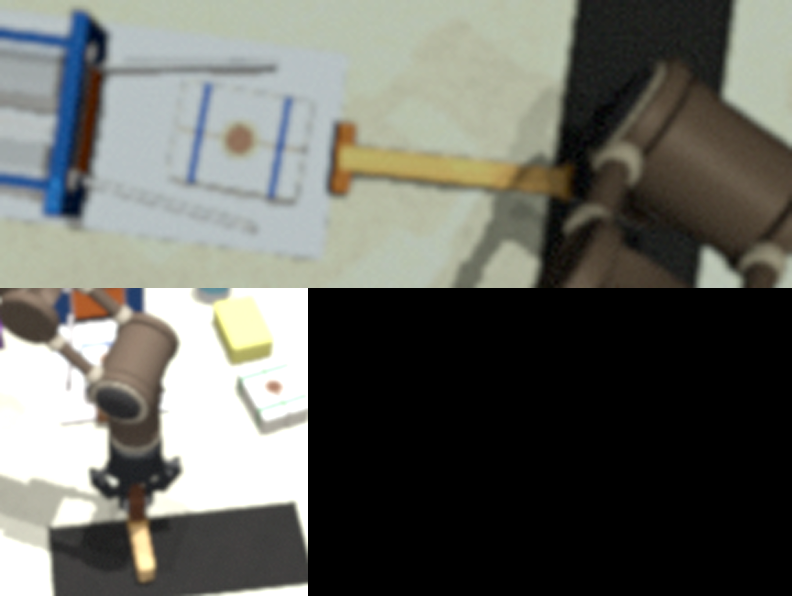

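The head face is about 21 mm behind the mould's rear and on its centre line (head at crop (331,157), mould rear at (303,152)). I'll start pushing gently.

Call:
drive_tool(
  rows="0.1 0 0 0 0 0 0;0.2 0 0 0 0 0 0;0.25 0 0 0 0 0 0;0.28 0 0 0 0 0 0;0.31 0 0 0 0 0 0;0.34 0 0 0 0 0 0;0.37 0 0 0 0 0 0;0.4 0 0 0 0 0 0;0.43 0 0 0 0 0 0;0.46 0 0 0 0 0 0;0.5 0 0 0 0 0 0;0.55 0 0 0 0 0 0;0.6 0 0 0 0 0 0;0.65 0 0 0 0 0 0;0.7 0 0 0 0 0 0;0.75 0 0 0 0 0 0;0.8 0 0 0 0 0 0",
)

```text
time: 11.6
position: [475.8, -225.1, 63.2]
orientation: [-0.0, 0.745, 0.667, -0.0]
contact_force: [0.1, -3.3, -0.9]
finger_gap: 23.2
grip_force: 69.4
```

Call:
drive_tool(
  rows="0.07 0 0 0 0 0 0;0.14 0 0 0 0 0 0;0.21 0 0 0 0 0 0;0.28 0 0 0 0 0 0;0.35 0 0 0 0 0 0;0.42 0 0 0 0 0 0;0.49 0 0 0 0 0 0;0.56 0 0 0 0 0 0;0.63 0 0 0 0 0 0;0.7 0 0 0 0 0 0",
)

```text
time: 12.85
position: [480.6, -183.3, 63.2]
orientation: [-0.0, 0.745, 0.667, -0.0]
contact_force: [-0.2, -2.4, -1.5]
finger_gap: 23.0
grip_force: 69.3
```

```bash
cat > st.py <<'E'
from h import *
o=telemetry.observe();d=o["position"][:2]-[517,140]
print(round(o["time"],2),"xd",(d@[np.cos(1.46),np.sin(1.46)]).round(1),"yd",(d@[-np.sin(1.46),np.cos(1.46)]).round(1),o["position"].round(1),o["contact_force"].round(1))
p=eyes.read_camera("top")
a=cv2.resize(p["color"][140:250,90:320],None,fx=3.4,fy=3.4,interpolation=cv2.INTER_CUBIC)
import sys; cv2.imwrite("pics/"+sys.argv[1],np.clip(a[:,:,::-1]*1.3,0,255).astype(np.uint8))
E
python3 st.py g.png
```

```text
12.85 xd -325.4 yd 0.4 [ 480.6 -183.3   63.2] [-0.2 -2.4 -1.5]
```

View pics/g.png

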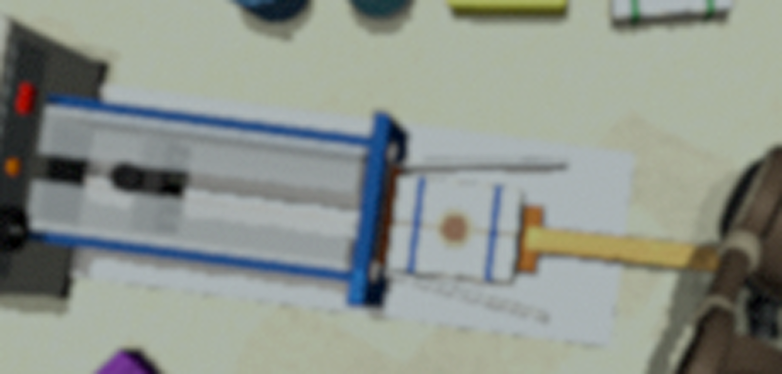

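Mould is square in the funnel at the flap (centre (455,228), head at (527,238)). Pushing on through.

Call:
drive_tool(
  rows="0.05 0 0 0 0 0 0;0.1 0 0 0 0 0 0;0.15 0 0 0 0 0 0;0.2 0 0 0 0 0 0;0.25 0 0 0 0 0 0;0.3 0 0 0 0 0 0;0.36 0 0 0 0 0 0;0.42 0 0 0 0 0 0;0.48 0 0 0 0 0 0;0.54 0 0 0 0 0 0",
)

```text
time: 14.15
position: [484.9, -152.9, 63.9]
orientation: [0.002, 0.745, 0.667, -0.0]
contact_force: [-0.8, -7.6, 0.2]
finger_gap: 23.2
grip_force: 69.2
```

Call:
drive_tool(
  rows="0.07 0 0 0 0 0 0;0.14 0 0 0 0 0 0;0.21 0 0 0 0 0 0;0.28 0 0 0 0 0 0;0.35 0 0 0 0 0 0;0.42 0 0 0 0 0 0;0.49 0 0 0 0 0 0;0.56 0 0 0 0 0 0;0.63 0 0 0 0 0 0;0.7 0 0 0 0 0 0;0.77 0 0 0 0 0 0;0.84 0 0 0 0 0 0",
)

```text
time: 15.65
position: [490.2, -102.3, 63.6]
orientation: [0.001, 0.745, 0.667, -0.0]
contact_force: [-0.8, -6.0, -0.7]
finger_gap: 22.9
grip_force: 69.3
```

```bash
python3 st.py g2.png
```

```text
15.65 xd -243.8 yd -0.1 [ 490.2 -102.3   63.6] [-0.8 -6.  -0.7]
```

View pics/g2.png

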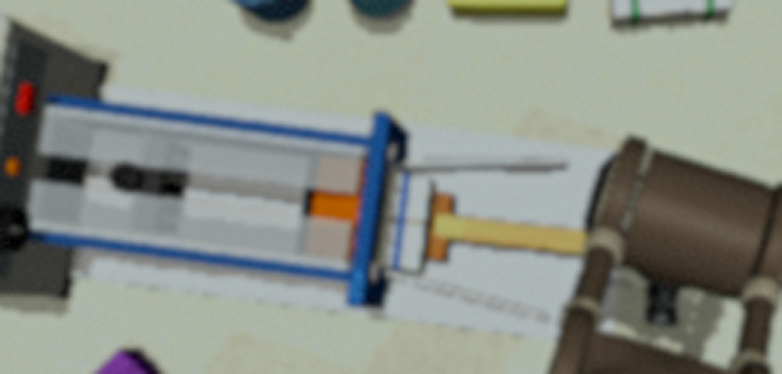

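The flap is riding on the mould, which is half in. I'll continue 90 mm and then probe for the fence.

Call:
drive_tool(
  rows="0.08 0 0 0 0 0 0;0.16 0 0 0 0 0 0;0.24 0 0 0 0 0 0;0.32 0 0 0 0 0 0;0.4 0 0 0 0 0 0;0.48 0 0 0 0 0 0;0.56 0 0 0 0 0 0;0.64 0 0 0 0 0 0;0.72 0 0 0 0 0 0;0.8 0 0 0 0 0 0;0.88 0 0 0 0 0 0;0.96 0 0 0 0 0 0;1.04 0 0 0 0 0 0;1.12 0 0 0 0 0 0;1.2 0 0 0 0 0 0;1.28 0 0 0 0 0 0;1.36 0 0 0 0 0 0;1.44 0 0 0 0 0 0;1.5 0 0 0 0 0 0",
)

```text
time: 18.08
position: [499.9, -12.6, 63.4]
orientation: [0.001, 0.745, 0.667, -0.0]
contact_force: [-0.0, -6.0, 0.1]
finger_gap: 23.3
grip_force: 69.0
```

```bash
python3 st.py g3.png
```

```text
18.07 xd -153.6 yd 0.1 [499.9 -12.6  63.4] [-0.  -6.   0.1]
```

View pics/g3.png

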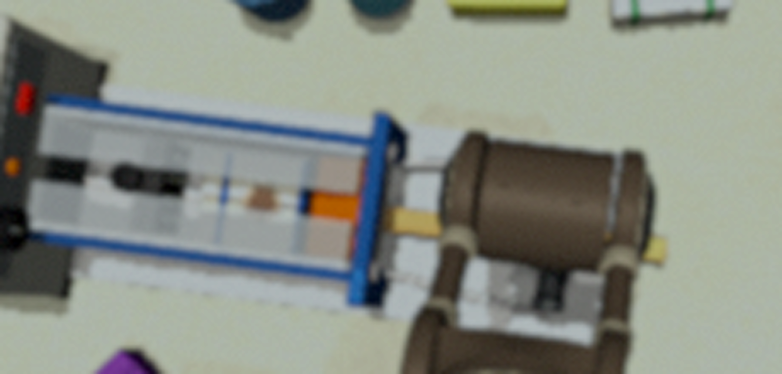

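Call:
drive_tool(
  rows="0.05 0 0 0 0 0 0;0.1 0 0 0 0 0 0;0.15 0 0 0 0 0 0;0.2 0 0 0 0 0 0;0.25 0 0 0 0 0 0;0.3 0 0 0 0 0 0",
)

```text
time: 18.88
position: [501.5, 5.4, 63.3]
orientation: [0.0, 0.745, 0.667, -0.001]
contact_force: [-1.2, -6.7, -1.2]
finger_gap: 23.3
grip_force: 69.7
```

Call:
drive_tool(
  rows="0.025 0 0 0 0 0 0;0.05 0 0 0 0 0 0",
)

```text
time: 19.12
position: [501.7, 8.6, 63.2]
orientation: [-0.0, 0.745, 0.667, -0.001]
contact_force: [-0.6, -5.8, 0.8]
finger_gap: 23.0
grip_force: 69.7
```

Call:
drive_tool(
  rows="0.025 0 0 0 0 0 0;0.05 0 0 0 0 0 0",
)

```text
time: 19.38
position: [501.9, 11.5, 63.2]
orientation: [-0.0, 0.745, 0.667, -0.001]
contact_force: [-1.1, -6.2, -0.5]
finger_gap: 23.3
grip_force: 69.7
```

Call:
drive_tool(
  rows="0.025 0 0 0 0 0 0;0.05 0 0 0 0 0 0",
)

```text
time: 19.62
position: [502.3, 14.5, 63.2]
orientation: [-0.0, 0.745, 0.667, -0.001]
contact_force: [-1.3, -6.3, -0.9]
finger_gap: 23.0
grip_force: 69.7
```

Call:
drive_tool(
  rows="0.025 0 0 0 0 0 0;0.05 0 0 0 0 0 0",
)

```text
time: 19.88
position: [502.5, 16.9, 63.2]
orientation: [0.0, 0.745, 0.667, -0.001]
contact_force: [-0.7, -9.4, 1.3]
finger_gap: 23.5
grip_force: 69.8
```

Force jumped by 3 N, so the mould has reached the fence. I'll press 1 mm more and hold.

Call:
drive_tool(
  rows="0.01 0 0 0 0 0 0;0.017 0 0 0 0 0 0;0.017 0 0 0 0 0 0",
)

```text
time: 20.25
position: [502.6, 17.3, 63.3]
orientation: [0.001, 0.745, 0.667, -0.001]
contact_force: [-1.1, -9.6, 0.7]
finger_gap: 23.4
grip_force: 69.8
```

Call:
drive_tool(
  rows="0.01 0 0 0 0 0 0;0.018 0 0 0 0 0 0;0.018 0 0 0 0 0 0",
)

```text
time: 20.62
position: [502.7, 17.9, 63.4]
orientation: [0.001, 0.745, 0.667, -0.002]
contact_force: [-1.9, -11.3, 1.6]
finger_gap: 23.3
grip_force: 69.9
```

Rubber response is about 0.35 mm/N, so the fence force is about 5 N, enough. I'll draw the stick straight out.

Call:
drive_tool(
  rows="-0.03 0 0 0 0 0 0;-0.1 0 0 0 0 0 0;-0.25 0 0 0 0 0 0;-0.4 0 0 0 0 0 0;-0.55 0 0 0 0 0 0;-0.7 0 0 0 0 0 0;-0.85 0 0 0 0 0 0;-1 0 0 0 0 0 0;-1.15 0 0 0 0 0 0;-1.3 0 0 0 0 0 0;-1.45 0 0 0 0 0 0;-1.6 0 0 0 0 0 0;-1.75 0 0 0 0 0 0;-2 0 0 0 0 0 0;-2.5 0 0 0 0 0 0;-3.1 0 0 0 0 0 0;-3.8 0 0 0 0 0 0;-4.5 0 0 0 0 0 0;-5 0 0 0 0 0 0;-5 0 0 0 0 0 0",
)

```text
time: 23.12
position: [470.2, -281.1, 63.6]
orientation: [0.001, 0.746, 0.666, 0.0]
contact_force: [1.0, 0.3, -1.7]
finger_gap: 23.0
grip_force: 69.7
```

```bash
cat > q.py <<'E'
from h import *
import sys
np.set_printoptions(precision=2,suppress=True)
o=telemetry.observe();print(o["time"],o["position"],o["contact_force"])
p=eyes.read_camera("top");s=eyes.read_camera("side")
a=cv2.resize(p["color"][140:250,90:320],None,fx=3,fy=3,interpolation=cv2.INTER_CUBIC)
b=cv2.resize(s["color"][100:200,190:330],None,fx=2.5,fy=2.5,interpolation=cv2.INTER_CUBIC)
c=np.zeros((a.shape[0]+b.shape[0],a.shape[1],3),np.uint8);c[:a.shape[0]]=a;c[a.shape[0]:,:b.shape[1]]=b
cv2.imwrite("pics/"+sys.argv[1],np.clip(c[:,:,::-1]*1.3,0,255).astype(np.uint8))
print("mat corners/centre")
for r in nets.pinpoint(p,"mat")[:1]: print(onz(p,r["uv"],0))
go([443,-335,110],-0.148+np.pi/2)
E
python3 q.py i.png
```

```text
23.125 [ 470.18 -281.05   63.64] [ 1.04  0.35 -1.66]
mat corners/centre
[ 518.28 -324.04    0.  ]
t 23.27 pos [ 469.6 -277.6   63. ] row [-1.   -0.34 -0.79] [ 0.   -0.   -1.53] alt turn z 1.608 j6 -0.503 F [-0.15  0.71 -1.69] gap 23.0
```

View pics/i.png

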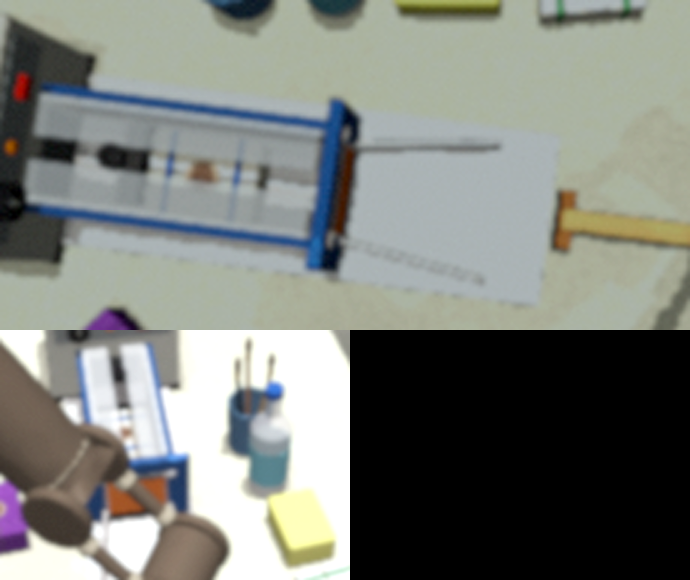

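The flap is shut, with the mould inside at (203,172), bands square and front at the fence plate (150,160). I'll take the stick back to its mat.

Call:
drive_tool(
  rows="0 0 -0.6 0 0 0 0;0 0 -1 0 0 0 0;-1 -0.34 -1 0 0 1.608 0;-1 -0.34 -1 0 0 1.608 0;-1 -0.34 -1 0 0 1.608 0;-1 -0.34 -1 0 0 1.608 0;-1 -0.34 -1 0 0 1.608 0;-1 -0.34 -1 0 0 1.608 0;-1 -0.34 -1 0 0 1.608 0;-1 -0.34 -1 0 0 1.608 0;-1 -0.34 -1 0 0 1.608 0;-1 -0.34 -1 0 0 1.608 0;-1 -0.34 -1 0 0 1.608 0;-1 -0.34 -1 0 0 1.608 0;-1 -0.34 -1 0 0 1.608 0",
)

```text
time: 25.15
position: [443.2, -335.4, 123.3]
orientation: [-0.0, 0.997, -0.074, -0.0]
contact_force: [0.3, -0.2, -1.4]
finger_gap: 23.0
grip_force: 69.6
```

```bash
python3 - <<'E'
from h import *
go([444,-334,54],-0.148+np.pi/2)
p=eyes.read_camera("top")
for t,z in(("stick_head",87),("stick_middle",73),("mat",0)):
    for r in nets.pinpoint(p,t)[:1]: print(t,round(r["p"],2),onz(p,r["uv"],z).round(0))
E
```

```text
t 25.15 pos [ 443.2 -335.4  123.3] row [ 0.009 -0.025  1.154] [-0.  0.  0.] alt turn z -3.141 j6 0.992 F [ 0.35 -0.24 -1.4 ] gap 23.0
stick_head 0.94 [ 649. -361.   87.]
stick_middle 0.69 [ 515. -317.   73.]
mat 0.84 [ 519. -324.    0.]
```

Call:
drive_tool(
  rows="0 0 0.5 0 0 0 0;0 0 0.95 0 0 0 0;0 0 1.08 0 0 0 0;0 0 1.13 0 0 0 0;0 0 1.15 0 0 0 0;0 0 1.16 0 0 0 0;0 0 1.16 0 0 0 0",
)

```text
time: 26.22
position: [444.0, -336.2, 54.7]
orientation: [0.001, 0.997, -0.074, 0.001]
contact_force: [-0.1, -0.2, -1.5]
finger_gap: 23.0
grip_force: 69.9
```

Call:
drive_tool(
  rows="0 0 0.01 0 0 0 0;0 0 0.02 0 0 0 0;0 0 0.03 0 0 0 0;0 0 0.03 0 0 0 0",
)

```text
time: 26.72
position: [443.5, -335.8, 52.4]
orientation: [0.0, 0.997, -0.074, 0.0]
contact_force: [-1.9, 0.5, 5.5]
finger_gap: 23.1
grip_force: 70.6
```

Touching the mat. Opening and lifting away.

Call:
drive_tool(
  rows="0 0 0 0 0 0 0.3;0 0 0 0 0 0 0.6;0 0 0 0 0 0 1;0 0 0 0 0 0 1;0 0 0 0 0 0 1;0 0 0 0 0 0 1;0 0 0 0 0 0 1;0 0 -0.5 0 0 0 1;0 0 -1 0 0 0 1;0 0 -1.8 0 0 0 1;0 0 -2.6 0 0 0 1;-1 1 -3.2 0 0 0 1;-1 1 -3.2 0 0 0 1",
)

```text
time: 28.35
position: [374.4, -387.7, 246.4]
orientation: [0.002, 0.997, -0.074, 0.001]
contact_force: [0.2, 0.6, -0.8]
finger_gap: 85.4
grip_force: 0.0
```

```bash
python3 - <<'E'
from h import *
o=telemetry.observe();print(o["time"],o["position"].round(1),o["finger_gap"])
p=eyes.read_camera("top");s=eyes.read_camera("side")
for n,c in(("t",p),("s",s)):
  for t,z in(("stick_head",20),("stick_middle",3),("mat",0)):
    for r in nets.pinpoint(c,t)[:1]: print(n,t,round(r["p"],2),onz(c,r["uv"],z).round(0))
a=p["color"][100:290,90:440]; a=cv2.resize(a,None,fx=1.9,fy=1.9); b=cv2.resize(s["color"][90:220,190:330],None,fx=1.8,fy=1.8)
c=np.zeros((a.shape[0]+b.shape[0],a.shape[1],3),np.uint8);c[:a.shape[0]]=a;c[a.shape[0]:,:b.shape[1]]=b
cv2.imwrite("pics/j.png",np.clip(c[:,:,::-1]*1.3,0,255).astype(np.uint8))
E
```

```text
28.35 [ 374.4 -387.7  246.4] 85.3896169362364
t stick_head 0.73 [ 651. -364.   20.]
t stick_middle 0.81 [ 503. -343.    3.]
t mat 0.89 [ 522. -329.    0.]
s stick_head 0.82 [ 650. -358.   20.]
s stick_middle 0.58 [ 501. -338.    3.]
s mat 0.71 [ 521. -320.    0.]
```

View pics/j.png

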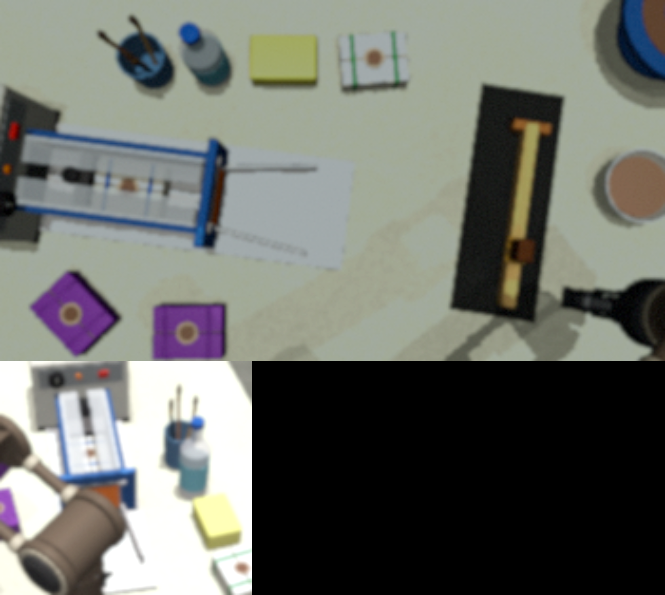

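The stick lies flat on its mat at (525,210), the flap is shut, the mould is in the lane, and the other things are where they were. Handing in.

```bash
python3 -c "
from h import *
print(workorder.close_job())"
```

```text
the job is handed in; nothing more can be done
None
```

The job is handed in, with no verdict returned: the mould was pressed against the fence with an estimated 5 N, the flap is shut, the stick is back flat on its mat and the other things are where they were, but I viewed 11 pictures, one over the limit of 10.

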